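# Lengthen the telescopic skewer rest to its next hole

## Task

The kebabs tonight are on longer skewers, so lengthen the telescopic skewer rest by one hole: slide its lock open, press the spring pin in flush, draw the outer tube out until the pin springs out of the very next hole, then slide the lock fully home again. Let go of everything, and do not shift or knock over the mill, the box, the vase or the brush.

Things in the scene. Friction and masses are not known exactly. Their poses are not given: they have to be found in the camera images.
- rest: Skewer rest, fixed to the shelf. Origin: underside of its wooden board, straight below the spring pin's axis; its x, y, z axes are called rest x, y, z (z up). Board: x -48 to +92, y -200 to +200 mm, 12 mm thick. A level square steel tube runs along rest y, axis 55 mm above the shelf. A fixed comb plate (80 mm wide, top at 115 mm) stands at y = -180 mm.
- tube_axis_at_pin (a point): Fixed point on the tube's axis at the pin, 55 mm above the shelf; axes as the rest's. The outer tube (28 mm wide and high) can be taken here from above, fingers closing along rest x: one finger pushes the pin flush, the other bears on the plain opposite face, and the tube can be drawn along. Beside it is only the 12 mm thick board.
- tube (a joint): How far the outer tube is drawn out towards rest +y, m: 0 = first hole (as found), 0.045 = next hole. Three holes, 45 mm apart, in its +x face. At a hole the pin snaps out by itself and stops the tube (1.5 mm play each way). Drag about 2 N, and about 10 N more at first to push the flush, round-nosed pin under the tube wall.
- sliding_comb (a point): Centre of the notched comb plate (80 mm wide in x, 5 mm thick, 16 to 115 mm above the shelf) on the outer end of the tube; moves with it, at rest y = +98 mm when the tube is at 0. The tube reaches from there to y = -150 mm. On its top, y = -148 to -60 mm, stands a rib 6 mm thick, top 79 mm above the shelf, with cross slots for the lock.
- pin (a joint): How far the spring pin is pressed in, m: 0 = fully out (6 mm proud of the tube's face), 0.006 = flush, about 0.009 when hidden under the tube wall between holes. The spring takes about 2 N at first, 4 N when flush. When out, it blocks the tube.
- pin_tip (a point): Tip of the spring pin, a round-nosed steel button 14 mm in diameter standing out of the tube's +x face, 55 mm above the shelf; pressed towards rest -x.
- lock (a joint): How far the lock slide is drawn open, m: 0 = home (tongue in a slot of the rib, tube locked), 0.024 = fully open. It moves along rest +x (away from the tube) to open, stays where it is left, friction about 1.5 N. The tongue is clear of the rib from 0.010 on. It goes home only when a slot stands before it, i.e. with the tube at a hole.
- lock_tab (a point): Centre of the lock's upright steel thumb tab, 98 mm above the shelf; axes as the rest's. Tab 12 mm (x) by 20 mm (y), 78 to 118 mm above the shelf, at rest x = +45 mm (lock home), y = -85 mm, beside the tube. Below it the lock's bar and housing reach up to 78 mm.
- mill: Bystander: ceramic pepper mill, upright, 56 mm across, 143 mm tall with a small knob at its crown. Origin: centre of underside.
- spicebox: Bystander: clear square box 75 x 75 x 80 mm with a 16 mm high round twist cap. Origin: centre of underside.
- vase: Bystander: glass vase 72 mm across and 130 mm high with steel skewers standing in it to 255 mm; one rigid piece. Origin: centre of underside.
- brush: Bystander: wooden grill brush lying flat along its own y axis, 255 mm long (y -135 to +118), up to 48 mm wide, 25 mm high. Origin: underside, between handle and head.

How it is judged:
By the outcome, as a careful person would: the job done as asked, in the order asked, and still so for the second after the job is handed in, with the robot touching nothing.
It also fails if it takes over 64 s, if anything falls off the work surface, if the arm or the gripper's body presses on something with over 40 N, if the wrist force passes 120 N, or if a joint passes its speed limit or range.

## Robot

A 6-joint arm with a two-finger parallel gripper is mounted at the origin on the work surface. World frame = base frame: x ahead of the robot, y to its left, z up, the work surface at z = 0. Lengths are in mm, angles in rad, forces in N, time in s.
With the tool pointing down it reaches from about 300 to 875 mm from the base axis. Payload 6.4 kg.
Tool frame: the origin (TCP) lies on the centre line of the jaws, within the pads' length; the fingertips stand tip_extent ahead of it and the grasp point (between the pads) is the TCP (tip_extent is the distance from the TCP to the fingertips, in mm); z points along the fingers, y is the line along which they close (so a half turn about z gives the same grasp; the last joint's range is limited). The gripper opens to 88 mm and grips with 3 to 60 N. Pads are 18 mm wide; open, the fingers measure 123 mm over their backs; the gripper's body (75 mm by 187 mm) begins 45 mm behind the grasp point.
Start: joints at [-1.386, 0.181, 1.607, -0, 1.354, -0.206], TCP at [219.051, -531.656, 257.714] pointing down, gripper open.
Joint ranges: [-2.99, 2.99], [-0.89, 2.07], [0.3, 2.58], [-1.14, 4.28], [0, 2.63], [-3.12, 3.12]. Speed limits (rad/s): [2.57, 2.57, 3.01, 3.14, 3.14, 3.14].

## Interface

Orientations are given as a unit quaternion [x, y, z, w].
In Python, from workcell import observe, capture, job_done, tip_extent gives the robot as it stands.
- The arm moves only by the tool carry_out, never from a script. Its argument "plan" is a list of rows, each an object of numbers: "dx", "dy", "dz": the shift along the tool's x, y, z each as a share of 0.15 m, from -1 to 1; "roll": the turn about the tool's z as a share of pi rad, from -1 to 1; "claw": the opening, from 0 (shut) to 1 (fully open). In form: [{"dx": .., "dy": .., "dz": .., "roll": .., "claw": ..}, ...]. A call has 1 to 8 rows; each row is the pose to reach, as a shift and turn from the pose commanded when the call began, along the tool's axes at that moment, turning the shorter way round; what a row does not reach only later rows make up. A row lasts 1/12 s, in which the tool goes at most 41.7 mm and 7.16 degrees, less where a joint would pass 70% of its speed; a pose out of reach is approached as far as the arm can. A call with a number of a shift or a turn outside -1 to 1 is refused whole. A call with a gripper value outside its range is refused whole. The fingers move at their own pace and stop on an object; "newtons" is the grip in N (left out, the last holds). Time passes only in rows, so rows that repeat a pose let the fingers close. It gives the time, the measured TCP pose, the force, the opening and the grip force at its end, in the units of the state.
- observe(): the state, without advancing time (a new reading comes with each control period).
- capture(name): name is "side" or "top" or "wrist"; returns a dict with "img" (480x640x3 uint8, red, green, blue), "camera_matrix" (3x3 intrinsics, pixels), "eye" and "rotation" of the camera in the world. Camera axes: x right, y down, z forward; pixel columns grow to the right and rows downward; lengths in mm; the calibration is good to about 2 mm. A picture is of the moment at which its call begins. There is no depth.
- job_done(): hands the job in; it is judged then, once.
The state is a dict: "t": time; "joint_positions": joint angles; "joint_velocities": joint speeds; "effort": joint torques, N m; "tcp_pos": TCP position; "orientation": TCP orientation; "wrist_force": force on the tool from outside, world axes, zero at the start; "moment": the same for the moment, N m; "finger_gap": opening from 0.0 (shut) to 1.0 (fully open); "gripper_force": force on a finger pad.
Only numpy, scipy, OpenCV 4.12 (cv2) and the standard library are available. Lean on these libraries where they do the work, as an engineer would, in place of code of your own. Each camera call takes 0.05 s, during which the arm holds its last target. There are 200 camera calls.

## Working session

There is one attempt and no reset: what is moved stays moved. The work goes in short steps, Python scripts to look and compute and a tool call to move; the robot and the scene stay as the last step left them, time stands still between calls to the robot, and variables do not carry over. Pictures are saved under pics/ and viewed, at most 11 in all, crops included, and the job is handed in when it is done.

Besides the shell and the picture viewer there is one more tool, called after "Request:" by a JSON object that holds its "api" and its "payload", one argument or row to a line. carry_out: Moves the arm, as the interface text tells. Its arguments: {"type":"object","properties":{"plan":{"type":"array"},"newtons":{"type":"number"}},"required":["plan"]}

```bash
mkdir -p pics; python3 - <<'E'
from workcell import *
import cv2,pickle
s=observe();print({k:s[k] for k in('t','tcp_pos','orientation','finger_gap','wrist_force')},tip_extent)
for n in("side","top"):
    c=capture(n);pickle.dump(c,open(f'{n}.pkl','wb'));cv2.imwrite(f'pics/{n}0.png',c['img'][:,:,::-1]);print(n,c['camera_matrix'],c['eye'],c['rotation'])
E
```

```text
{'t': 0.0, 'tcp_pos': array([ 218.95253807, -531.1425663 ,  256.82874121]), 'orientation': array([ 9.80967478e-01,  1.94170212e-01, -2.36184353e-06, -8.57524945e-04]), 'finger_gap': 0.9979084477418457, 'wrist_force': array([0.21523578, 0.27279816, 0.36147889])} 19.0
side [[546.11461069   0.         321.6240795 ]
 [  0.         546.11461069 245.22951142]
 [  0.           0.           1.        ]] [ 74.83841589 692.73248959 919.41613215] [-0.29962102  0.87463069 -0.36190478  0.11947104]
top [[451.4877348    0.         314.71870533]
 [  0.         451.4877348  237.31080185]
 [  0.           0.           1.        ]] [ 464.6690879    60.64235181 1017.72391113] [-0.70445933  0.70780303 -0.0422622   0.03107787]
```

View pics/top0.png

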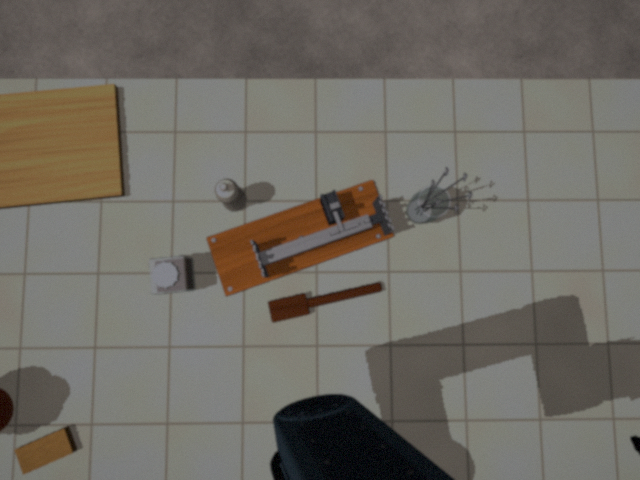

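View pics/side0.png

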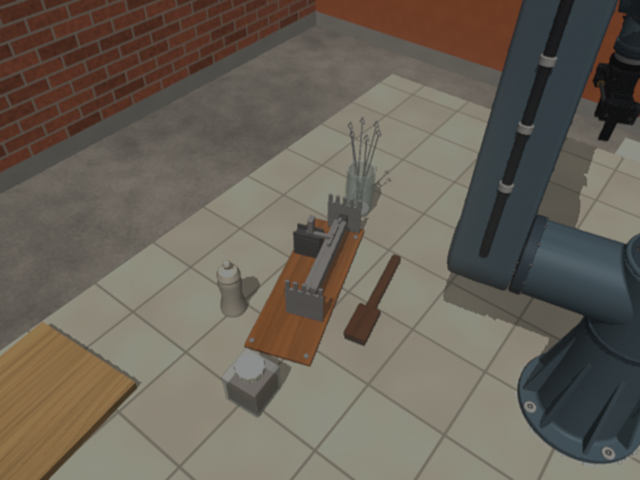

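Top view: the rest's board runs from about (208,237) to (393,238), with the sliding comb at left (260,258), the lock tab near (335,202), the mill (228,190), the box (168,275), the vase (425,205) and the brush (325,300). The side view agrees.

```bash
cat > h.py <<'E'
import numpy as np,cv2,pickle
from scipy.spatial.transform import Rotation as R
def cast(c,uv,z):
    uv=np.atleast_2d(np.asarray(uv,float));K=c['camera_matrix']
    q=np.asarray(c['rotation']);M=R.from_quat(q).as_matrix() if q.size==4 else q
    d=np.c_[uv,np.ones(len(uv))]@np.linalg.inv(K).T@M.T
    e=np.asarray(c['eye']);return e+d*((z-e[2])/d[:,2])[:,None]
def proj(c,P):
    q=np.asarray(c['rotation']);M=R.from_quat(q).as_matrix()
    p=(np.atleast_2d(P)-c['eye'])@M@c['camera_matrix'].T;return p[:,:2]/p[:,2:]
def rest(xy,yaw,p):  # rest -> world
    a=np.array(p,float).reshape(-1,3);c,s=np.cos(yaw),np.sin(yaw)
    return np.c_[a[:,:2]@np.array([[c,s],[-s,c]])+xy,a[:,2]]
E
python3 - <<'E'
from h import *
for n,roi in(("top",(150,320,190,420)),("side",(200,380,230,380))):
    c=pickle.load(open(n+'.pkl','rb'));im=c['img'];hsv=cv2.cvtColor(im,cv2.COLOR_RGB2HSV)
    m=cv2.inRange(hsv,(5,150,100),(18,255,255));z=np.zeros_like(m);z[roi[0]:roi[1],roi[2]:roi[3]]=m[roi[0]:roi[1],roi[2]:roi[3]]
    k,l,st,_=cv2.connectedComponentsWithStats(cv2.morphologyEx(z,cv2.MORPH_CLOSE,np.ones((5,5))))
    print([tuple(x) for x in st[1:] if x[4]>60])
    i=1+np.argmax(st[1:,4]);pts=np.argwhere(l==i)[:,::-1]
    P=cast(c,pts,12)[:,:2].astype(np.float32);r=cv2.minAreaRect(P);print(n,r,cv2.boxPoints(r))
t=pickle.load(open('top.pkl','rb'))
for nm,uv,z in(("mill",(225,185),143),("box cap",(165,274),96),("vase rim?",(425,205),70),("tab",(334,197),118),("combL",(251,241),115),("combL2",(263,274),115),("brush a",(270,305),20),("brush b",(383,287),20)):print(nm,cast(t,uv,z)[0].round(0))
E
```

```text
[(np.int32(338), np.int32(181), np.int32(39), np.int32(35), np.int32(602)), (np.int32(208), np.int32(200), np.int32(122), np.int32(95), np.int32(4455)), (np.int32(290), np.int32(228), np.int32(103), np.int32(44), np.int32(1154))]
top ((549.5435791015625, 137.96041870117188), (135.12896728515625, 267.3277587890625), 19.33064079284668) [[441.54282  241.72374 ]
 [530.0334   -10.533171]
 [657.5443    34.197098]
 [569.0538   286.454   ]]
[(np.int32(245), np.int32(231), np.int32(118), np.int32(134), np.int32(4509))]
side ((570.2083129882812, 83.36747741699219), (136.0796356201172, 391.9059143066406), 19.334178924560547) [[ 441.13013  245.74297]
 [ 570.8812  -124.06088]
 [ 699.2865   -79.00801]
 [ 569.5354   290.79584]]
mill [660. 222. 143.]
box cap [487. 349.  96.]
vase rim? [ 632. -190.   70.]
tab [640.   7. 118.]
combL [552. 174. 115.]
combL2 [486. 149. 115.]
brush a [420. 143.  20.]
brush b [ 458. -105.   20.]
```

```bash
python3 - <<'E'
import cv2
i=cv2.imread('pics/top0.png')[150:330,140:500];cv2.imwrite('pics/topc.png',cv2.resize(i,None,fx=2.2,fy=2.2,interpolation=cv2.INTER_CUBIC))
E
```

```text
(no output)
```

View pics/topc.png

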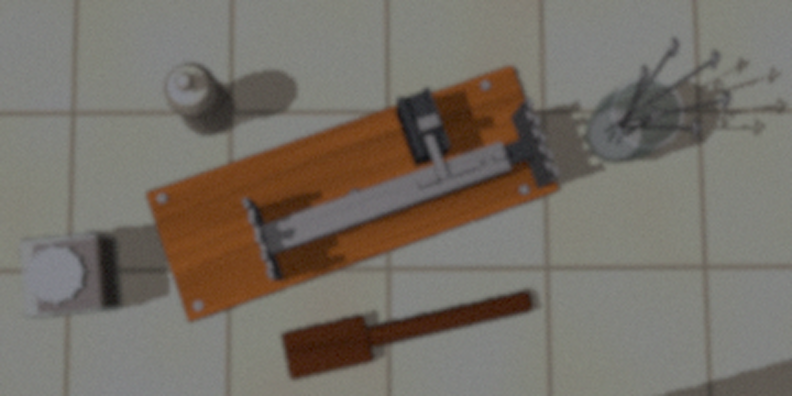

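The crop shows the light tab at about (430,121), i.e. full picture (335,205), the pin as a small bump at (355,190), i.e. (301,236), and the mill knob at (187,82), i.e. (225,187). The vase's skewers lean to the right of the fixed comb.

```bash
python3 - <<'E'
from h import *
res=[]
for n,roi in(("top",(150,320,190,420)),("side",(200,380,230,380))):
    c=pickle.load(open(n+'.pkl','rb'));hsv=cv2.cvtColor(c['img'],cv2.COLOR_RGB2HSV)
    m=cv2.inRange(hsv,(5,150,90),(18,255,255));z=np.zeros_like(m);z[roi[0]:roi[1],roi[2]:roi[3]]=m[roi[0]:roi[1],roi[2]:roi[3]]
    k,l,st,_=cv2.connectedComponentsWithStats(cv2.morphologyEx(z,cv2.MORPH_CLOSE,np.ones((5,5))))
    ok=[i for i in range(1,k) if st[i,4]>300];pts=np.argwhere(np.isin(l,ok))[:,::-1]
    if n=="top": pts=pts[pts[:,1]<345+0*pts[:,0]]
    P=cast(c,pts,12)[:,:2].astype(np.float32);r=cv2.minAreaRect(P);print(n,[st[i] for i in ok],r)
    res.append((np.array(r[0]),np.radians(r[2])))
t=pickle.load(open('top.pkl','rb'))
yaw=np.mean([r[1] for r in res])
for o in res:
    xy=rest(o[0],o[1],[-22,0,0])[0,:2];print(xy,np.degrees(o[1]))
    print(proj(t,rest(xy,o[1],[[45,-85,118],[20,0,55],[40,98,115],[-40,98,115]])).round(1).tolist())
inv=lambda p:(np.array(p)-xy)@np.array([[np.cos(yaw),-np.sin(yaw)],[np.sin(yaw),np.cos(yaw)]])
for uv,zz in(((225,187),143),((165,274),96),((412,210),0),((430,188),200),((268,305),20),((383,287),20)):print(inv(cast(t,uv,zz)[0,:2]).round())
E
```

```text
top [array([337, 181,  41,  35, 665], dtype=int32), array([ 208,  199,  185,   96, 5804], dtype=int32)] ((570.7711791992188, 77.44073486328125), (135.14610290527344, 395.6025085449219), 19.322677612304688)
side [array([ 245,  231,  118,  134, 4531], dtype=int32)] ((570.0389404296875, 83.47669982910156), (136.0997314453125, 392.3172912597656), 19.29384994506836)
[550.01043787  70.16120057] 19.322677612304688
[[335.0, 206.6], [299.9, 235.5], [250.0, 239.2], [263.0, 276.9]]
[549.27453912  76.20761197] 19.29384994506836
[[332.0, 207.0], [297.1, 235.9], [247.0, 239.6], [259.9, 277.3]]
[149. 103.]
[ 32. 278.]
[  -6. -268.]
[   6. -259.]
[-98. 110.]
[-146. -141.]
```

Request:
{"api": "carry_out", "payload": {
  "plan": [
    {"dx": 1, "dy": -1, "dz": -0.4, "roll": -0.3, "claw": 1},
    {"dx": 1, "dy": -1, "dz": -0.4, "roll": -0.3, "claw": 1},
    {"dx": 1, "dy": -1, "dz": -0.4, "roll": -0.3, "claw": 1},
    {"dx": 1, "dy": -1, "dz": -0.4, "roll": -0.3, "claw": 1},
    {"dx": 1, "dy": -1, "dz": -0.4, "roll": -0.3, "claw": 1},
    {"dx": 1, "dy": -1, "dz": -0.4, "roll": -0.3, "claw": 1},
    {"dx": 1, "dy": -1, "dz": -0.4, "roll": -0.3, "claw": 1},
    {"dx": 1, "dy": -1, "dz": -0.4, "roll": -0.3, "claw": 1}
  ]
}}

```text
t: 0.77
tcp_pos: [301.2, -334.7, 318.1]
orientation: [0.783, 0.622, -0.0, 0.001]
wrist_force: [0.2, -0.2, -0.5]
finger_gap: 0.997
gripper_force: 0.0
```

Request:
{"api": "carry_out", "payload": {
  "plan": [
    {"dx": 1, "dy": 0.5, "dz": 0, "roll": -0.183, "claw": 1},
    {"dx": 1, "dy": 0.5, "dz": 0, "roll": -0.183, "claw": 1},
    {"dx": 1, "dy": 0.5, "dz": 0, "roll": -0.183, "claw": 1},
    {"dx": 1, "dy": 0.5, "dz": 0, "roll": -0.183, "claw": 1},
    {"dx": 1, "dy": 0.5, "dz": 0, "roll": -0.183, "claw": 1},
    {"dx": 1, "dy": 0.5, "dz": 0, "roll": -0.183, "claw": 1},
    {"dx": 1, "dy": 0.5, "dz": 0, "roll": -0.183, "claw": 1}
  ]
}}

```text
t: 1.35
tcp_pos: [408.7, -207.3, 317.4]
orientation: [0.579, 0.815, -0.0, -0.0]
wrist_force: [-0.1, -0.0, -0.5]
finger_gap: 0.996
gripper_force: 0.0
```

```bash
cat >> h.py <<'E'
XY=np.array([550.,70.]);YAW=np.radians(19.3)
def goto(p,yaw=None):  # rest-frame target -> shares in tool axes
    from workcell import observe
    s=observe();M=R.from_quat(s['orientation']).as_matrix();y=YAW if yaw is None else yaw
    a=np.arctan2(M[1,1],M[0,1]);w=rest(XY,YAW,p)[0]
    print('now rest',((s['tcp_pos'][:2]-XY)@np.array([[np.cos(YAW),-np.sin(YAW)],[np.sin(YAW),np.cos(YAW)]])).round(1),s['tcp_pos'].round(1),'toolyaw',np.degrees(a).round(2),'gap',s['finger_gap'],'F',s['wrist_force'].round(1),'t',s['t'])
    print('shares',(M.T@(w-s['tcp_pos'])/150).round(3),'roll',(-(y-a)/np.pi).round(3))
E
python3 -c "
from h import *
goto([20,-40,300])"
```

```text
now rest [-225.  -215.1] [ 408.7 -207.3  317.4] toolyaw 19.27 gap 0.9960444615248981 F [-0.1 -0.  -0.5] t 1.35
shares [1.168 1.633 0.115] roll -0.0
```

Request:
{"api": "carry_out", "payload": {
  "plan": [
    {"dx": 1, "dy": 0.9, "dz": 0, "claw": 1},
    {"dx": 1, "dy": 0.9, "dz": 0, "claw": 1},
    {"dx": 1, "dy": 0.9, "dz": 0, "claw": 1},
    {"dx": 1, "dy": 0.9, "dz": 0, "claw": 1},
    {"dx": 1, "dy": 0.9, "dz": 0, "claw": 1},
    {"dx": 1, "dy": 0.9, "dz": 0, "claw": 1},
    {"dx": 1, "dy": 0.9, "dz": 0, "claw": 1}
  ]
}}

```text
invalid input
```

Request:
{"api": "carry_out", "payload": {
  "plan": [
    {"dx": 0.17, "dy": 0.73, "dz": 0.1, "claw": 1},
    {"dx": 0.17, "dy": 0.73, "dz": 0.1, "claw": 1},
    {"dx": 0.17, "dy": 0.73, "dz": 0.1, "claw": 1},
    {"dx": 0.17, "dy": 0.73, "dz": 0.1, "claw": 1},
    {"dx": 0.17, "dy": 0.73, "dz": 0.1, "claw": 1}
  ]
}}

```text
invalid input
```

```bash
python3 - <<'E'
from h import *
from workcell import capture
goto([45,-85,300])
c=capture("wrist");pickle.dump(c,open('w1.pkl','wb'));cv2.imwrite('pics/w1.png',c['img'][:,:,::-1]);print(c['eye'])
print(proj(c,rest(XY,YAW,[[45,-85,118],[20,0,55],[40,98,115],[-40,98,115]])).round(1).tolist())
E
```

```text
now rest [-225.  -215.1] [ 408.7 -207.3  317.4] toolyaw 19.27 gap 0.9960444615248981 F [-0.1 -0.  -0.5] t 1.35
shares [0.868 1.8   0.115] roll -0.0
[ 386.31876657 -143.69583883  444.7715466 ]
[[671.7, 46.4], [602.0, -45.7], [725.4, -259.9], [602.3, -259.7]]
```

View pics/w1.png

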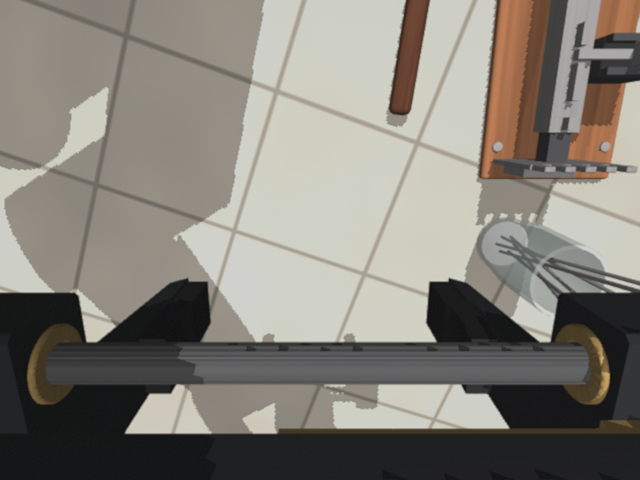

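Roll is required, so those moves were refused. The wrist picture shows the fixed comb (565,168) and vase (510,245), and the arm still away to the side. I will move with roll 0.

Request:
{"api": "carry_out", "payload": {
  "plan": [
    {"dx": 1, "dy": 0.9, "dz": 0, "roll": 0, "claw": 1},
    {"dx": 1, "dy": 0.9, "dz": 0, "roll": 0, "claw": 1},
    {"dx": 1, "dy": 0.9, "dz": 0, "roll": 0, "claw": 1},
    {"dx": 1, "dy": 0.9, "dz": 0, "roll": 0, "claw": 1},
    {"dx": 1, "dy": 0.9, "dz": 0, "roll": 0, "claw": 1},
    {"dx": 1, "dy": 0.9, "dz": 0, "roll": 0, "claw": 1},
    {"dx": 1, "dy": 0.9, "dz": 0, "roll": 0, "claw": 1}
  ]
}}

```text
t: 1.98
tcp_pos: [486.5, -21.4, 317.4]
orientation: [0.579, 0.816, -0.0, -0.0]
wrist_force: [-0.3, -0.8, -0.7]
finger_gap: 1.0
gripper_force: 0.0
```

Request:
{"api": "carry_out", "payload": {
  "plan": [
    {"dx": -0.1, "dy": 0.8, "dz": 0.1, "roll": 0, "claw": 1},
    {"dx": -0.1, "dy": 0.8, "dz": 0.1, "roll": 0, "claw": 1},
    {"dx": -0.1, "dy": 0.8, "dz": 0.1, "roll": 0, "claw": 1},
    {"dx": -0.1, "dy": 0.8, "dz": 0.1, "roll": 0, "claw": 1},
    {"dx": -0.1, "dy": 0.8, "dz": 0.1, "roll": 0, "claw": 1}
  ]
}}

```text
t: 2.4
tcp_pos: [605.0, 1.5, 300.0]
orientation: [0.58, 0.815, -0.001, -0.002]
wrist_force: [0.3, 0.1, 0.7]
finger_gap: 1.002
gripper_force: 0.0
```

```bash
python3 - <<'E'
from h import *
from workcell import capture
goto([45,-85,300])
c=capture("wrist");pickle.dump(c,open('w2.pkl','wb'));cv2.imwrite('pics/w2.png',c['img'][:,:,::-1]);print(c['eye'])
print(proj(c,rest(XY,YAW,[[45,-85,118],[20,0,55],[40,98,115],[-40,98,115]])).round(1).tolist())
E
```

```text
now rest [ 29.3 -82.8] [605.    1.5 300. ] toolyaw 19.11 gap 1.0017664674781674 F [0.3 0.1 0.7] t 2.4
shares [-0.014  0.105 -0.   ] roll -0.001
[583.25790824  65.22596698 427.49864316]
[[338.5, 221.3], [308.6, 114.8], [333.6, -36.6], [218.7, -35.9]]
```

View pics/w2.png

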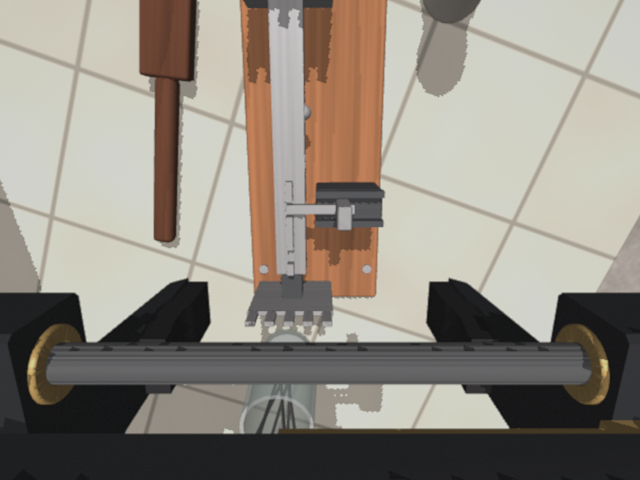

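The wrist view shows the lock tab at about (344,214), the pin head at (307,112) and the fixed comb at (290,305); prediction is within a few mm. I'll measure the tab and pin edges closely.

```bash
python3 - <<'E'
from h import *
c=pickle.load(open('w2.pkl','rb'));i=c['img'][:,:,::-1]
o=np.hstack([cv2.resize(i[170:245,270:395],(500,300),interpolation=cv2.INTER_NEAREST),cv2.resize(i[85:145,270:330],(300,300),interpolation=cv2.INTER_NEAREST)])
cv2.imwrite('pics/w2c.png',o)
P=[[x,y,z] for z in(118,78) for x in(39,51) for y in(-95,-75)]
print(np.c_[P,proj(c,rest(XY,YAW,P)).round(1)])
print(proj(c,rest(XY,YAW,[[14,-7,55],[14,7,55],[20,0,55],[14,-60,69],[14,60,69],[-14,-60,69],[-14,60,69],[-48,-200,12],[92,-200,12]])).round(1))
E
```

```text
[[ 39.  -95.  118.  331.  233.3]
 [ 39.  -75.  118.  331.2 209.2]
 [ 51.  -95.  118.  345.8 233.3]
 [ 51.  -75.  118.  346.1 209.1]
 [ 39.  -95.   78.  329.8 222.4]
 [ 39.  -75.   78.  329.9 200.8]
 [ 51.  -95.   78.  342.9 222.4]
 [ 51.  -75.   78.  343.2 200.7]]
[[302.1 122.8]
 [301.9 106.7]
 [308.6 114.8]
 [302.3 182.9]
 [300.2  38.8]
 [271.6 183. ]
 [266.7  39. ]
 [252.  299.3]
 [374.3 299. ]]
```

View pics/w2c.png

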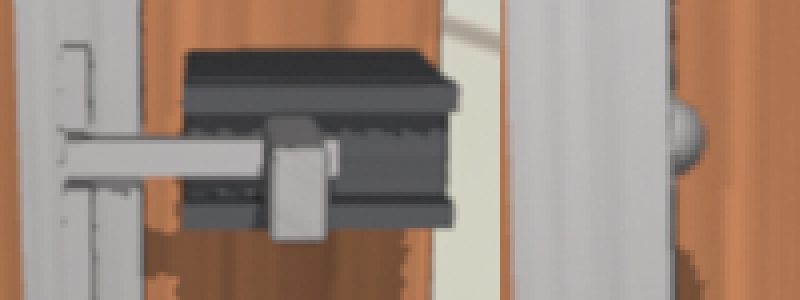

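```bash
sed -i 's/^XY=.*;YAW/XY=np.array([551.2,72.5]);YAW/' h.py; python3 -c "
from h import *
goto([48,-85,102])"
```

```text
now rest [ 26.8 -84.4] [604.4   1.7 301.4] toolyaw 19.12 gap 0.9950576453183664 F [-0.4  0.4  0.5] t 2.45
shares [-0.005  0.145  1.329] roll -0.001
```

Request:
{"api": "carry_out", "payload": {
  "plan": [
    {"dx": 0, "dy": 0.145, "dz": 0.3, "roll": 0, "claw": 1},
    {"dx": 0, "dy": 0.145, "dz": 0.6, "roll": 0, "claw": 1},
    {"dx": 0, "dy": 0.145, "dz": 0.8, "roll": 0, "claw": 1},
    {"dx": 0, "dy": 0.145, "dz": 0.8, "roll": 0, "claw": 1},
    {"dx": 0, "dy": 0.145, "dz": 0.8, "roll": 0, "claw": 1}
  ]
}}

```text
t: 2.87
tcp_pos: [623.2, 10.1, 182.1]
orientation: [0.579, 0.815, -0.001, -0.002]
wrist_force: [-0.7, -0.4, 0.5]
finger_gap: 1.0
gripper_force: 0.0
```

```bash
python3 - <<'E'
from h import *
from workcell import capture
goto([48,-85,102]);goto([48,-85,102])
c=capture("wrist");pickle.dump(c,open('w3.pkl','wb'));cv2.imwrite('pics/w3.png',c['img'][:,:,::-1])
P=[[x,y,z] for z in(118,) for x in(39,51) for y in(-95,-75)]
print(np.c_[P,proj(c,rest(XY,YAW,P)).round(1)])
E
```

```text
now rest [ 47.3 -82.7] [623.2  10.1 182.1] toolyaw 19.21 gap 0.9996924523279791 F [-0.7 -0.4  0.5] t 2.8667
shares [-0.016  0.007  0.534] roll -0.001
now rest [ 47.3 -82.7] [623.2  10.1 182.1] toolyaw 19.21 gap 0.9996924523279791 F [-0.7 -0.4  0.5] t 2.8667
shares [-0.016  0.007  0.534] roll -0.001
[[ 39.  -95.  118.  303.  289.5]
 [ 39.  -75.  118.  302.6 253.1]
 [ 51.  -95.  118.  325.9 289.5]
 [ 51.  -75.  118.  326.  253.1]]
```

View pics/w3.png

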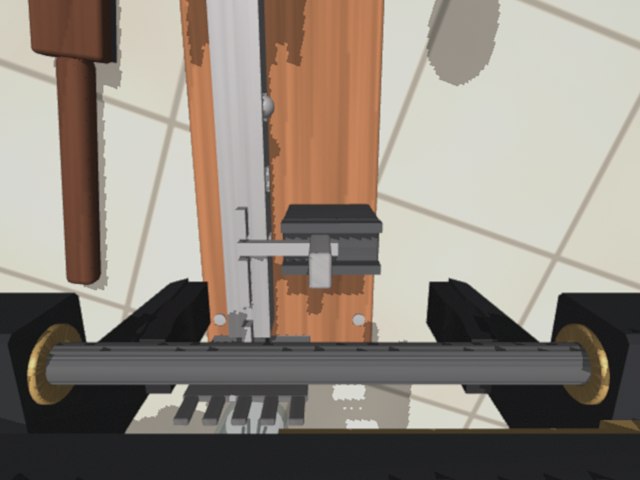

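The tab's top spans (309–331, 252–288), midway between the fingers (209 and 428), so the grasp is centred.

Request:
{"api": "carry_out", "payload": {
  "plan": [
    {"dx": -0.01, "dy": 0, "dz": 0.2, "roll": 0, "claw": 1},
    {"dx": -0.01, "dy": 0, "dz": 0.4, "roll": 0, "claw": 0.7},
    {"dx": -0.01, "dy": 0, "dz": 0.53, "roll": 0, "claw": 0.4},
    {"dx": -0.01, "dy": 0, "dz": 0.53, "roll": 0, "claw": 0},
    {"dx": -0.01, "dy": 0, "dz": 0.53, "roll": 0, "claw": 0},
    {"dx": -0.01, "dy": 0, "dz": 0.53, "roll": 0, "claw": 0},
    {"dx": -0.01, "dy": 0, "dz": 0.53, "roll": 0, "claw": 0},
    {"dx": -0.01, "dy": 0, "dz": 0.53, "roll": 0, "claw": 0}
  ],
  "newtons": 15
}}

```text
t: 3.58
tcp_pos: [627.3, 9.6, 106.0]
orientation: [0.578, 0.816, 0.001, 0.002]
wrist_force: [-0.2, -0.2, 0.1]
finger_gap: 0.492
gripper_force: 0.0
```

Request:
{"api": "carry_out", "payload": {
  "plan": [
    {"dx": 0, "dy": 0, "dz": 0, "roll": 0, "claw": 0},
    {"dx": 0, "dy": 0, "dz": 0, "roll": 0, "claw": 0},
    {"dx": 0, "dy": 0, "dz": 0, "roll": 0, "claw": 0},
    {"dx": 0, "dy": 0, "dz": 0, "roll": 0, "claw": 0}
  ]
}}

```text
t: 3.92
tcp_pos: [625.8, 9.9, 103.3]
orientation: [0.578, 0.816, 0.0, -0.0]
wrist_force: [-0.1, 0.6, -0.2]
finger_gap: 0.191
gripper_force: 0.0
```

Request:
{"api": "carry_out", "payload": {
  "plan": [
    {"dx": 0, "dy": 0, "dz": 0, "roll": 0, "claw": 0},
    {"dx": 0, "dy": 0, "dz": 0, "roll": 0, "claw": 0},
    {"dx": 0, "dy": 0, "dz": 0, "roll": 0, "claw": 0},
    {"dx": 0, "dy": 0, "dz": 0, "roll": 0, "claw": 0}
  ]
}}

```text
t: 4.25
tcp_pos: [625.5, 9.9, 103.1]
orientation: [0.578, 0.816, -0.0, -0.0]
wrist_force: [-1.0, 0.5, 1.3]
finger_gap: 0.135
gripper_force: 15.0
```

```bash
python3 -c "
from h import *
goto([72,-83,103])"
```

```text
now rest [ 49.5 -83.7] [625.5   9.9 103.1] toolyaw 19.33 gap 0.13496085230056218 F [-1.   0.5  1.3] t 4.25
shares [0.004 0.15  0.001] roll 0.0
```

Request:
{"api": "carry_out", "payload": {
  "plan": [
    {"dx": 0, "dy": 0.03, "dz": 0, "roll": 0, "claw": 0},
    {"dx": 0, "dy": 0.06, "dz": 0, "roll": 0, "claw": 0},
    {"dx": 0, "dy": 0.09, "dz": 0, "roll": 0, "claw": 0},
    {"dx": 0, "dy": 0.12, "dz": 0, "roll": 0, "claw": 0},
    {"dx": 0, "dy": 0.14, "dz": 0, "roll": 0, "claw": 0},
    {"dx": 0, "dy": 0.155, "dz": 0, "roll": 0, "claw": 0},
    {"dx": 0, "dy": 0.16, "dz": 0, "roll": 0, "claw": 0},
    {"dx": 0, "dy": 0.16, "dz": 0, "roll": 0, "claw": 0}
  ]
}}

```text
t: 4.92
tcp_pos: [644.6, 16.5, 102.7]
orientation: [0.578, 0.816, -0.004, -0.004]
wrist_force: [-20.1, -7.3, 13.0]
finger_gap: 0.135
gripper_force: 15.0
```

```bash
python3 -c "
from h import *
goto([72,-83,103])"
```

```text
now rest [ 69.6 -83.7] [644.6  16.5 102.7] toolyaw 19.36 gap 0.13467449586956037 F [-20.1  -7.3  13. ] t 4.9167
shares [ 0.005  0.016 -0.002] roll 0.0
```

The lock is at its stop (force rose to 21 N). Relax, release, rise and move over the pin.

Request:
{"api": "carry_out", "payload": {
  "plan": [
    {"dx": 0, "dy": -0.02, "dz": 0, "roll": 0, "claw": 0},
    {"dx": 0, "dy": -0.02, "dz": 0, "roll": 0, "claw": 0.6},
    {"dx": 0, "dy": -0.02, "dz": 0, "roll": 0, "claw": 0.6},
    {"dx": 0, "dy": -0.02, "dz": 0, "roll": 0, "claw": 0.6},
    {"dx": 0, "dy": -0.02, "dz": 0, "roll": 0, "claw": 0.6},
    {"dx": 0, "dy": -0.02, "dz": 0, "roll": 0, "claw": 0.6},
    {"dx": 0, "dy": -0.02, "dz": 0, "roll": 0, "claw": 0.6},
    {"dx": 0, "dy": -0.02, "dz": 0, "roll": 0, "claw": 0.6}
  ]
}}

```text
t: 5.58
tcp_pos: [645.7, 17.0, 103.1]
orientation: [0.578, 0.816, 0.0, 0.0]
wrist_force: [0.1, -0.3, -0.4]
finger_gap: 0.604
gripper_force: 0.0
```

Request:
{"api": "carry_out", "payload": {
  "plan": [
    {"dx": 0, "dy": 0, "dz": -0.2, "roll": 0, "claw": 1},
    {"dx": 0, "dy": 0, "dz": -0.4, "roll": 0, "claw": 1},
    {"dx": 0.25, "dy": -0.2, "dz": -0.5, "roll": 0, "claw": 1},
    {"dx": 0.54, "dy": -0.43, "dz": -0.5, "roll": 0, "claw": 1},
    {"dx": 0.54, "dy": -0.43, "dz": -0.5, "roll": 0, "claw": 1},
    {"dx": 0.54, "dy": -0.43, "dz": -0.5, "roll": 0, "claw": 1},
    {"dx": 0.54, "dy": -0.43, "dz": -0.5, "roll": 0, "claw": 1}
  ]
}}

```text
t: 6.17
tcp_pos: [557.5, 72.6, 178.7]
orientation: [0.578, 0.816, 0.0, 0.0]
wrist_force: [0.2, -1.2, -0.5]
finger_gap: 0.997
gripper_force: 0.0
```

```bash
python3 - <<'E'
from h import *
from workcell import capture
goto([3,0,60])
c=capture("wrist");pickle.dump(c,open('w4.pkl','wb'));cv2.imwrite('pics/w4.png',c['img'][:,:,::-1])
print(proj(c,rest(XY,YAW,[[20,0,55],[0,0,79],[14,0,69],[-14,0,69],[14,0,55],[69,-75,118],[69,-95,118]])).round(1).tolist())
E
```

```text
now rest [ 6. -2.] [557.5  72.6 178.7] toolyaw 19.42 gap 0.9973210693871116 F [ 0.2 -1.2 -0.5] t 6.1667
shares [ 0.014 -0.02   0.791] roll 0.001
[[339.2, 234.1], [308.1, 244.2], [330.8, 239.8], [286.2, 239.7], [330.1, 234.1], [431.2, 393.2], [428.6, 423.5]]
```

View pics/w4.png

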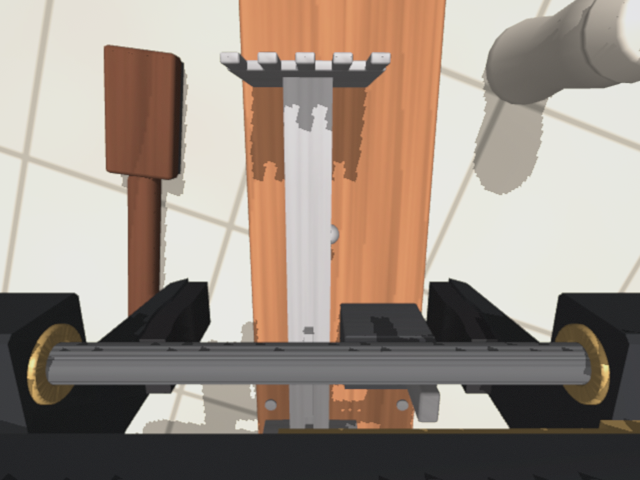

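The pin sits at (335,234), where predicted; the tube spans columns 287–331 and the lock is open. Descending to take the tube.

Request:
{"api": "carry_out", "payload": {
  "plan": [
    {"dx": 0.013, "dy": -0.037, "dz": 0.25, "roll": 0, "claw": 1},
    {"dx": 0.013, "dy": -0.037, "dz": 0.5, "roll": 0, "claw": 1},
    {"dx": 0.013, "dy": -0.037, "dz": 0.7, "roll": 0, "claw": 1},
    {"dx": 0.013, "dy": -0.037, "dz": 0.79, "roll": 0, "claw": 0.7},
    {"dx": 0.013, "dy": -0.037, "dz": 0.79, "roll": 0, "claw": 0.55},
    {"dx": 0.013, "dy": -0.037, "dz": 0.79, "roll": 0, "claw": 0.55},
    {"dx": 0.013, "dy": -0.037, "dz": 0.79, "roll": 0, "claw": 0.55},
    {"dx": 0.013, "dy": -0.037, "dz": 0.79, "roll": 0, "claw": 0.55}
  ],
  "newtons": 30
}}

```text
t: 6.88
tcp_pos: [553.8, 71.5, 61.4]
orientation: [0.578, 0.816, 0.001, 0.001]
wrist_force: [-0.4, 0.2, -0.3]
finger_gap: 0.647
gripper_force: 0.0
```

```bash
python3 -c "
from h import *
goto([0.5,0,60])"
```

```text
now rest [ 2.2 -1.8] [553.8  71.5  61.4] toolyaw 19.31 gap 0.647062517594656 F [-0.4  0.2 -0.3] t 6.8833
shares [ 0.012 -0.011  0.009] roll 0.0
```

Request:
{"api": "carry_out", "payload": {
  "plan": [
    {"dx": 0.01, "dy": -0.01, "dz": 0.01, "roll": 0, "claw": 0.5},
    {"dx": 0.01, "dy": -0.01, "dz": 0.01, "roll": 0, "claw": 0.2},
    {"dx": 0.01, "dy": -0.01, "dz": 0.01, "roll": 0, "claw": 0.2},
    {"dx": 0.01, "dy": -0.01, "dz": 0.01, "roll": 0, "claw": 0.2},
    {"dx": 0.01, "dy": -0.01, "dz": 0.01, "roll": 0, "claw": 0.2},
    {"dx": 0.01, "dy": -0.01, "dz": 0.01, "roll": 0, "claw": 0.2},
    {"dx": 0.01, "dy": -0.01, "dz": 0.01, "roll": 0, "claw": 0.2},
    {"dx": 0.01, "dy": -0.01, "dz": 0.01, "roll": 0, "claw": 0.2}
  ],
  "newtons": 30
}}

```text
t: 7.55
tcp_pos: [550.9, 73.0, 59.0]
orientation: [0.578, 0.816, 0.001, 0.001]
wrist_force: [1.0, 2.2, 6.0]
finger_gap: 0.317
gripper_force: 30.0
```

```bash
python3 -c "
from h import *
goto([0.5,0,60])"
```

```text
now rest [-0.1  0.6] [550.9  73.   59. ] toolyaw 19.33 gap 0.3170834464278022 F [1.  2.2 6. ] t 7.55
shares [-0.004  0.004 -0.006] roll 0.0
```

Opening 27.9 mm, so the pin is flush. Drawing out.

Request:
{"api": "carry_out", "payload": {
  "plan": [
    {"dx": 0.03, "dy": 0, "dz": 0, "roll": 0, "claw": 0.2},
    {"dx": 0.06, "dy": 0, "dz": 0, "roll": 0, "claw": 0.2},
    {"dx": 0.09, "dy": 0, "dz": 0, "roll": 0, "claw": 0.2},
    {"dx": 0.12, "dy": 0, "dz": 0, "roll": 0, "claw": 0.2},
    {"dx": 0.15, "dy": 0, "dz": 0, "roll": 0, "claw": 0.2},
    {"dx": 0.18, "dy": 0, "dz": 0, "roll": 0, "claw": 0.2},
    {"dx": 0.2, "dy": 0, "dz": 0, "roll": 0, "claw": 0.2},
    {"dx": 0.2, "dy": 0, "dz": 0, "roll": 0, "claw": 0.2}
  ]
}}

```text
t: 8.22
tcp_pos: [541.0, 101.3, 59.0]
orientation: [0.578, 0.816, 0.0, 0.001]
wrist_force: [2.0, 2.6, 5.9]
finger_gap: 0.313
gripper_force: 30.0
```

```bash
python3 -c "
from h import *
goto([0.5,45,60])"
```

```text
now rest [-0.1 30.5] [541.  101.3  59. ] toolyaw 19.33 gap 0.312788347416638 F [2.  2.6 5.9] t 8.2167
shares [ 0.096  0.004 -0.007] roll 0.0
```

Request:
{"api": "carry_out", "payload": {
  "plan": [
    {"dx": 0.03, "dy": 0, "dz": 0, "roll": 0, "claw": 0.2},
    {"dx": 0.05, "dy": 0, "dz": 0, "roll": 0, "claw": 0.2},
    {"dx": 0.07, "dy": 0, "dz": 0, "roll": 0, "claw": 0.2},
    {"dx": 0.085, "dy": 0, "dz": 0, "roll": 0, "claw": 0.2},
    {"dx": 0.095, "dy": 0, "dz": 0, "roll": 0, "claw": 0.2},
    {"dx": 0.1, "dy": 0, "dz": 0, "roll": 0, "claw": 0.2},
    {"dx": 0.1, "dy": 0, "dz": 0, "roll": 0, "claw": 0.2},
    {"dx": 0.1, "dy": 0, "dz": 0, "roll": 0, "claw": 0.2}
  ]
}}

```text
t: 8.88
tcp_pos: [536.0, 115.4, 59.0]
orientation: [0.578, 0.816, 0.0, 0.001]
wrist_force: [1.6, -0.8, 6.6]
finger_gap: 0.314
gripper_force: 30.0
```

```bash
python3 - <<'E'
from h import *
from workcell import capture
goto([0.5,45,60])
c=capture("wrist");d=capture("top")
o=np.hstack([c['img'][:,140:540],cv2.resize(d['img'][150:330,210:360],(400,480))])
cv2.imwrite('pics/w5.png',o[:,:,::-1])
E
```

```text
now rest [-0.2 45.5] [536.  115.4  59. ] toolyaw 19.33 gap 0.31361295114271065 F [ 1.6 -0.8  6.6] t 8.8833
shares [-0.003  0.004 -0.007] roll 0.0
```

View pics/w5.png

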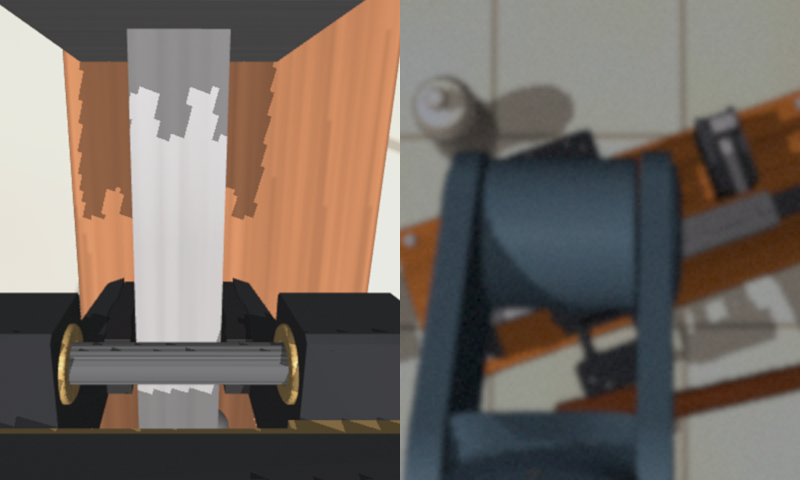

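The tube is gripped and the pin shows out again at (222,418) of the wrist half. A small nudge will confirm that it blocks.

Request:
{"api": "carry_out", "payload": {
  "plan": [
    {"dx": 0.01, "dy": 0, "dz": 0, "roll": 0, "claw": 0.2},
    {"dx": 0.02, "dy": 0, "dz": 0, "roll": 0, "claw": 0.2},
    {"dx": 0.02, "dy": 0, "dz": 0, "roll": 0, "claw": 0.2},
    {"dx": 0.02, "dy": 0, "dz": 0, "roll": 0, "claw": 0.2}
  ]
}}

```text
t: 9.32
tcp_pos: [535.3, 117.6, 59.0]
orientation: [0.578, 0.816, 0.0, 0.001]
wrist_force: [2.8, -3.3, 6.3]
finger_gap: 0.313
gripper_force: 30.0
```

Request:
{"api": "carry_out", "payload": {
  "plan": [
    {"dx": -0.01, "dy": 0, "dz": 0, "roll": 0, "claw": 0.2},
    {"dx": -0.02, "dy": 0, "dz": 0, "roll": 0, "claw": 0.2},
    {"dx": -0.02, "dy": 0, "dz": 0, "roll": 0, "claw": 0.2},
    {"dx": -0.02, "dy": 0, "dz": 0, "roll": 0, "claw": 0.2}
  ]
}}

```text
t: 9.65
tcp_pos: [536.0, 115.6, 59.0]
orientation: [0.578, 0.816, 0.001, 0.001]
wrist_force: [2.3, 1.7, 7.0]
finger_gap: 0.315
gripper_force: 30.0
```

Request:
{"api": "carry_out", "payload": {
  "plan": [
    {"dx": 0, "dy": 0, "dz": 0, "roll": 0, "claw": 0.8},
    {"dx": 0, "dy": 0, "dz": 0, "roll": 0, "claw": 0.8},
    {"dx": 0, "dy": 0, "dz": 0, "roll": 0, "claw": 0.8},
    {"dx": 0, "dy": 0, "dz": 0, "roll": 0, "claw": 0.8},
    {"dx": 0, "dy": 0, "dz": 0, "roll": 0, "claw": 0.8},
    {"dx": 0, "dy": 0, "dz": 0, "roll": 0, "claw": 0.8}
  ]
}}

```text
t: 10.15
tcp_pos: [534.8, 115.3, 57.9]
orientation: [0.578, 0.816, -0.0, -0.0]
wrist_force: [-0.1, -0.3, 0.5]
finger_gap: 0.743
gripper_force: 0.0
```

Request:
{"api": "carry_out", "payload": {
  "plan": [
    {"dx": 0, "dy": 0, "dz": -0.2, "roll": 0, "claw": 1},
    {"dx": 0, "dy": 0, "dz": -0.4, "roll": 0, "claw": 1},
    {"dx": 0, "dy": 0, "dz": -0.6, "roll": 0, "claw": 1},
    {"dx": 0, "dy": 0, "dz": -0.9, "roll": 0, "claw": 1},
    {"dx": -0.3, "dy": 0.4, "dz": -0.9, "roll": 0, "claw": 1},
    {"dx": -0.6, "dy": 0.45, "dz": -0.9, "roll": 0, "claw": 1},
    {"dx": -0.87, "dy": 0.46, "dz": -0.9, "roll": 0, "claw": 1},
    {"dx": -0.87, "dy": 0.46, "dz": -0.9, "roll": 0, "claw": 1}
  ]
}}

```text
t: 10.82
tcp_pos: [645.5, 12.6, 194.1]
orientation: [0.578, 0.816, 0.0, 0.001]
wrist_force: [-1.0, -1.0, 0.1]
finger_gap: 0.999
gripper_force: 0.0
```

Request:
{"api": "carry_out", "payload": {
  "plan": [
    {"dx": 0, "dy": 0, "dz": 0, "roll": 0, "claw": 1},
    {"dx": 0, "dy": 0, "dz": 0, "roll": 0, "claw": 1}
  ]
}}

```text
t: 10.98
tcp_pos: [643.7, 13.5, 192.7]
orientation: [0.579, 0.815, -0.0, -0.0]
wrist_force: [-0.5, 0.6, 0.2]
finger_gap: 1.006
gripper_force: 0.0
```

```bash
python3 - <<'E'
from h import *
from workcell import capture
goto([69.6,-84,103])
c=capture("wrist")
cv2.imwrite('pics/w6.png',c['img'][:,:,::-1])
print(proj(c,rest(XY,YAW,[[20,0,55],[75,-75,118],[63,-95,118]])).round(1).tolist())
E
```

```text
now rest [ 67.8 -86.3] [643.7  13.5 192.7] toolyaw 19.17 gap 1.0060627766505508 F [-0.5  0.6  0.2] t 10.9833
shares [0.015 0.012 0.598] roll -0.001
[[243.2, 101.7], [331.7, 240.6], [309.6, 275.9]]
```

View pics/w6.png

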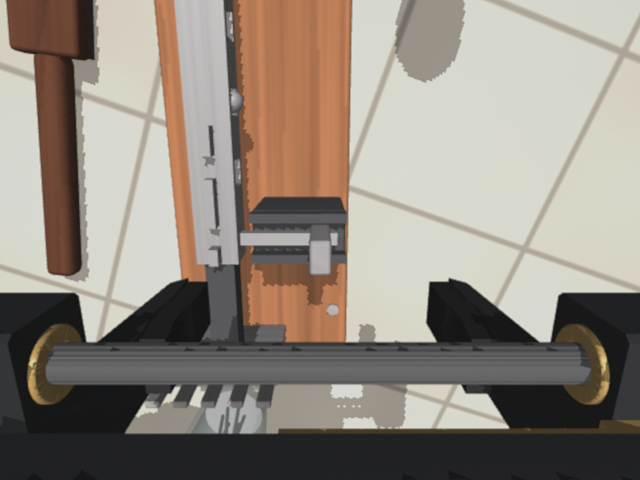

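The pin stands out at (236,100) in the middle hole, with the empty holes at (230,22) and (238,170). The open tab is at (320,257), centred between the fingers.

Request:
{"api": "carry_out", "payload": {
  "plan": [
    {"dx": 0.012, "dy": 0.007, "dz": 0.2, "roll": 0, "claw": 1},
    {"dx": 0.012, "dy": 0.007, "dz": 0.4, "roll": 0, "claw": 0.7},
    {"dx": 0.012, "dy": 0.007, "dz": 0.595, "roll": 0, "claw": 0.4},
    {"dx": 0.012, "dy": 0.007, "dz": 0.595, "roll": 0, "claw": 0},
    {"dx": 0.012, "dy": 0.007, "dz": 0.595, "roll": 0, "claw": 0},
    {"dx": 0.012, "dy": 0.007, "dz": 0.595, "roll": 0, "claw": 0},
    {"dx": 0.012, "dy": 0.007, "dz": 0.595, "roll": 0, "claw": 0},
    {"dx": 0.012, "dy": 0.007, "dz": 0.595, "roll": 0, "claw": 0}
  ],
  "newtons": 15
}}

```text
t: 11.7
tcp_pos: [644.9, 17.3, 106.1]
orientation: [0.578, 0.816, 0.001, 0.001]
wrist_force: [0.5, 0.2, 0.5]
finger_gap: 0.495
gripper_force: 0.0
```

Request:
{"api": "carry_out", "payload": {
  "plan": [
    {"dx": 0, "dy": 0, "dz": 0, "roll": 0, "claw": 0},
    {"dx": 0, "dy": 0, "dz": 0, "roll": 0, "claw": 0},
    {"dx": 0, "dy": 0, "dz": 0, "roll": 0, "claw": 0},
    {"dx": 0, "dy": 0, "dz": 0, "roll": 0, "claw": 0},
    {"dx": 0, "dy": 0, "dz": 0, "roll": 0, "claw": 0},
    {"dx": 0, "dy": 0, "dz": 0, "roll": 0, "claw": 0},
    {"dx": 0, "dy": 0, "dz": 0, "roll": 0, "claw": 0},
    {"dx": 0, "dy": 0, "dz": 0, "roll": 0, "claw": 0}
  ]
}}

```text
t: 12.37
tcp_pos: [643.7, 16.9, 104.0]
orientation: [0.578, 0.816, -0.0, -0.0]
wrist_force: [-2.0, -0.1, 1.9]
finger_gap: 0.137
gripper_force: 15.0
```

```bash
python3 -c "
from h import *
goto([45.6,-84,103])"
```

```text
now rest [ 68.9 -83.1] [643.7  16.9 104. ] toolyaw 19.32 gap 0.13668776671863161 F [-2.  -0.1  1.9] t 12.3667
shares [-0.006 -0.156  0.007] roll 0.0
```

Push home by 24 mm plus a little, slowly.

Request:
{"api": "carry_out", "payload": {
  "plan": [
    {"dx": 0, "dy": -0.03, "dz": 0, "roll": 0, "claw": 0},
    {"dx": 0, "dy": -0.06, "dz": 0, "roll": 0, "claw": 0},
    {"dx": 0, "dy": -0.08, "dz": 0, "roll": 0, "claw": 0},
    {"dx": 0, "dy": -0.1, "dz": 0, "roll": 0, "claw": 0},
    {"dx": 0, "dy": -0.12, "dz": 0, "roll": 0, "claw": 0},
    {"dx": 0, "dy": -0.14, "dz": 0, "roll": 0, "claw": 0},
    {"dx": 0, "dy": -0.155, "dz": 0, "roll": 0, "claw": 0},
    {"dx": 0, "dy": -0.155, "dz": 0, "roll": 0, "claw": 0}
  ]
}}

```text
t: 13.03
tcp_pos: [621.5, 9.2, 104.0]
orientation: [0.578, 0.816, -0.0, -0.0]
wrist_force: [-0.5, -0.4, 0.6]
finger_gap: 0.135
gripper_force: 15.0
```

Request:
{"api": "carry_out", "payload": {
  "plan": [
    {"dx": 0, "dy": -0.01, "dz": 0, "roll": 0, "claw": 0},
    {"dx": 0, "dy": -0.02, "dz": 0, "roll": 0, "claw": 0},
    {"dx": 0, "dy": -0.02, "dz": 0, "roll": 0, "claw": 0}
  ]
}}

```text
t: 13.28
tcp_pos: [620.7, 8.9, 104.2]
orientation: [0.578, 0.816, 0.002, 0.001]
wrist_force: [8.5, 3.4, -3.9]
finger_gap: 0.139
gripper_force: 15.0
```

```bash
python3 -c "
from h import *
goto([45.6,-84,103])"
```

```text
now rest [ 44.5 -83. ] [620.7   8.9 104.2] toolyaw 19.32 gap 0.13915107009398242 F [ 8.5  3.4 -3.9] t 13.2833
shares [-0.007  0.007  0.008] roll 0.0
```

Travel is 24.4 mm with the stop felt at 9 N: the lock is home. Relax, release and withdraw.

Request:
{"api": "carry_out", "payload": {
  "plan": [
    {"dx": 0, "dy": -0.005, "dz": 0, "roll": 0, "claw": 0},
    {"dx": 0, "dy": -0.005, "dz": 0, "roll": 0, "claw": 0.6},
    {"dx": 0, "dy": 0, "dz": 0, "roll": 0, "claw": 0.6},
    {"dx": 0, "dy": 0, "dz": 0, "roll": 0, "claw": 0.6},
    {"dx": 0, "dy": 0, "dz": 0, "roll": 0, "claw": 0.6},
    {"dx": 0, "dy": 0, "dz": 0, "roll": 0, "claw": 0.6},
    {"dx": 0, "dy": 0, "dz": 0, "roll": 0, "claw": 0.6},
    {"dx": 0, "dy": 0, "dz": 0, "roll": 0, "claw": 0.6}
  ]
}}

```text
t: 13.95
tcp_pos: [619.0, 8.3, 103.9]
orientation: [0.578, 0.816, -0.0, -0.0]
wrist_force: [-0.8, -0.3, -1.1]
finger_gap: 0.597
gripper_force: 0.0
```

Request:
{"api": "carry_out", "payload": {
  "plan": [
    {"dx": 0, "dy": 0, "dz": -0.2, "roll": 0, "claw": 1},
    {"dx": 0, "dy": 0, "dz": -0.4, "roll": 0, "claw": 1},
    {"dx": 0, "dy": 0, "dz": -0.6, "roll": 0, "claw": 1},
    {"dx": 0.1, "dy": 0, "dz": -0.8, "roll": 0, "claw": 1},
    {"dx": 0.2, "dy": 0, "dz": -1, "roll": 0, "claw": 1},
    {"dx": 0.2, "dy": 0, "dz": -1, "roll": 0, "claw": 1},
    {"dx": 0.2, "dy": 0, "dz": -1, "roll": 0, "claw": 1},
    {"dx": 0.2, "dy": 0, "dz": -1, "roll": 0, "claw": 1}
  ]
}}

```text
t: 14.62
tcp_pos: [608.9, 36.7, 253.4]
orientation: [0.578, 0.816, -0.0, -0.0]
wrist_force: [-0.1, 0.4, -0.2]
finger_gap: 0.999
gripper_force: 0.0
```

```bash
python3 - <<'E'
from h import *
from workcell import capture
goto([69.6,-84,103])
c=capture("wrist")
cv2.imwrite('pics/w7.png',c['img'][:,:,::-1])
print(proj(c,rest(XY,YAW,[[20,0,55],[54,-75,118],[42,-95,118],[0,143,115]])).round(1).tolist())
E
```

```text
now rest [ 42.6 -52.9] [608.9  36.7 253.4] toolyaw 19.35 gap 0.9985832003309746 F [-0.1  0.4 -0.2] t 14.6167
shares [-0.208  0.181  1.003] roll 0.0
[[290.4, 150.3], [334.4, 263.0], [317.4, 289.4], [243.6, -101.5]]
```

View pics/w7.png

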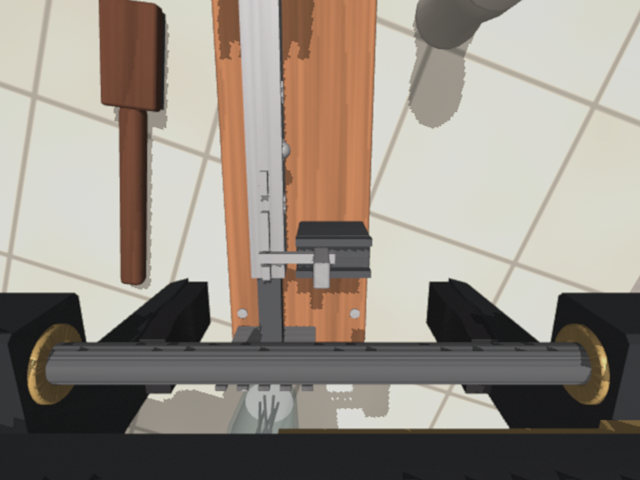

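The tongue crosses the rib at (265,258), the tab is back at (321,272), the home position, the pin is out at (286,150), and the gripper is clear.

```bash
python3 -c "
from workcell import job_done
print(job_done())"
```

```text
the job is handed in; nothing more can be done
None
```

The skewer rest is one hole longer, with the pin out in the next hole, the lock fully home and the gripper clear; the job was handed in at about 15 s, with no sign of contact with the mill, box, vase or brush.

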